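# Reset the turntable drag screw and lock it with its jam nut

### The job

The drag screw of the hull turntable is off its setting and its jam nut has been overtightened. Swing the orange-handled lever counterclockwise to free the jam nut, turn the brass thumb bar clockwise until its white pointer points at the red index, then swing the lever back clockwise to retighten the nut firmly by feel (stop at about 10 N of sideways pull at the orange handle; much more would strip it) without shifting the screw, and let go. Leave the turntable with the hull, the tin and the two deadeyes alone.

Things in the scene. Friction and masses are not known exactly. Their poses are not given: they have to be found in the camera images.
- screw_axis (a point): Point on the vertical axis shared by the adjuster screw and the jam nut, 131 mm above the bench. The screw stands in a black iron column on a 130 mm square foot, joined by an iron bar to the turntable. Axes: those of the iron base (z up; the red index lies on the -x side of the screw, the turntable spindle 270 mm away on the +y side).
- index (a point): Tip of the fixed red index cone, 104 mm above the bench and 76 mm from the screw axis.
- thumb_bar (a point): Centre of the upright brass thumb bar on the adjuster screw: 50 mm long, 12 mm thick, 26 mm high (118 to 144 mm above the bench); bare 14 mm brass shaft for 27 mm below it. Its x axis lies along the bar, y across it (the way to pinch it); the white pointer sticks out on the -x end.
- pointer_tip (a point): Tip of the white pointer, 58 mm from the screw axis, 128 mm above the bench.
- adjuster (a joint): Angle of the thumb bar in rad: 0 when the white pointer points straight at the red index, growing counterclockwise seen from above; starts counterclockwise of the index. Turns easily (about 0.1 N m) while the nut is loose, stiff and locked while it is tight.
- lever_grip (a point): Middle of the upright orange handle (round, 18 mm thick, 91 to 140 mm above the bench, this point at 118 mm; it spins freely on its own pin) on the end of the jam nut's lever, 95 mm from the screw axis. The 12 mm lever bar, at 83 mm height, turns with the nut about the screw axis. This point's x axis is the tangent of the handle's circle in the counterclockwise (loosening) sense; its -y axis points outward.
- nut: The jam nut with its lever: steel hexagon 40 mm across flats, 74 to 91 mm above the bench. Starts overtight: 6 to 20 N of pull at the handle frees it. It is slack after at most 0.7 rad counterclockwise; the end stop is 1.0 rad or more from the start. Slack it needs under 1 N and stays where left.
- seat: Steel disc under the jam nut, 62 mm across, top about 70 mm above the bench. Going clockwise the nut is slack until it meets this seat, at an angle that differs each time; from there the pull needed at the handle grows steadily by about 3 N per 0.1 rad, 0.14 to 0.18 N per N of clamping force. The tight nut does not turn back when let go.
- weight_tin: Open tin with lead keel weights, 80 mm across, 45 mm high, origin under its centre; leave alone.
- deadeye_a: Round boxwood deadeye, 40 mm across, 18 mm high, origin under its centre; leave alone.
- deadeye_b: The other deadeye, same size; leave alone.
- hull_bow (a point): Bow of the walnut hull half (290 mm long, lying keel up, top 108 mm above the bench) on the 220 mm iron turntable, 145 mm from the spindle; the turntable turns easily and is to be left as it is.

How it is judged:
By the outcome, as a careful person would: the job done as asked, in the order asked, and still so for the second after the job is handed in, with the robot touching nothing.
It also fails if it takes over 69 s, if anything falls off the work surface, if the arm or the gripper's body presses on something with over 40 N, if the wrist force passes 120 N, or if a joint passes its speed limit or range.

### The arm

A 6-joint arm with a two-finger parallel gripper is mounted at the origin on the work surface. World frame = base frame: x ahead of the robot, y to its left, z up, the work surface at z = 0. Lengths are in m, angles in degrees, forces in N, time in s.
With the tool pointing down it reaches from about 0.375 to 0.75 m from the base axis. Payload 9 kg.
Tool frame: the origin (TCP) lies where the fingers leave the gripper's body, on its centre line; the fingertips stand 73 mm ahead of it and the grasp point (between the pads) lies 54 mm ahead of it (robot.tip_reach is the distance from the TCP to the fingertips, in m); z points along the fingers, y is the line along which they close (so a half turn about z gives the same grasp; the last joint's range is limited). The gripper opens to 85 mm and grips with 20 to 120 N. Pads are 22 mm wide; open, the fingers measure 114 mm over their backs; the gripper's body (76 mm by 85 mm) begins 54 mm behind the grasp point. The pads swing forward as they close: fully open they stand 13 mm farther back than shut.
Start: joints at [-89.307, 5.964, 5.575, 89.605, 0, 77.527], TCP at [0.137, -0.584, 0.304] pointing down, gripper open.
Joint ranges: [-171.21, 171.21], [-48.23, 106.86], [-62.78, 66.21], [-105.2, 120.99], [-86.42, 89.51], [-180, 180]. Speed limits (degrees/s): [127.2, 127.2, 147.25, 180, 180, 180].

### API

Orientations are given as [roll, pitch, yaw] about the fixed x, y, z axes, in that order (R = Rz(yaw) Ry(pitch) Rx(roll)).
In Python, from plant import robot gives the robot as it stands. Calls block until the motion is done:
- robot.move_pose(position, orientation): joint-space move of the TCP to a pose.
- robot.line_to(position, vel=0.15, rotation=None, guard=None): straight line of the TCP; rotation=None keeps the orientation; vel is the mean speed in m/s. With guard (N) it stops when the force on the tool has changed by that much, and returns True; else False.
- robot.goto_joints(angles): joint-space move.
- robot.set_gripper(opening): finger opening in m; the grip force is fixed at half the most; returns when the fingers have stopped.
- robot.pause(seconds).
- robot.ik(position, orientation): joint angles nearest the present ones, or None.
- robot.observe(): the state.
- robot.grab_frame(name): name is "scene" or "top" or "wrist"; returns the picture (384x512x3 uint8, blue, green, red); there is no depth.
- robot.get_calibration(name): a dict with "vertical_fov" (degrees; the focal length in pixels is half the picture's height over the tangent of half this angle, whatever the lens; pixels are square), "cx", "cy" (the principal point, pixels), "rvec" (rotation vector, rad) and "tvec" (3), from world to camera coordinates, as OpenCV has them. Camera axes: x right, y down, z forward; pixel columns grow to the right and rows downward; lengths in m; the calibration is good to about 2 mm. The wrist camera is an equidistant fisheye: a pixel r from the principal point sees the ray r / f radians off the axis. A picture is of the moment at which its call begins: read the wrist's pose just before it. get_calibration takes no time and is no camera call; for the wrist camera it gives the pose at the moment of the call.
A pose or a line that the arm cannot do raises robot.IKError and nothing moves.
- robot.job_done(): hands the job in; it is judged then, once.
The state is a dict: "time": time; "q": joint angles; "qvel": joint speeds; "joint_torque": joint torques, N m; "tool_pos": TCP position; "tcp_rot": TCP orientation; "ft_force": force on the tool from outside, world axes, zero at the start; "torque": the same for the moment, N m; "gripper_width": finger opening in m; "gripper_force": force on a finger pad.
Only numpy, scipy, OpenCV 4.12 (cv2) and the standard library are available. Lean on these libraries where they do the work, as an engineer would, in place of code of your own. Each camera call takes 0.05 s, during which the arm holds its last target. There are 200 camera calls.

## Working session

There is one attempt and no reset: what is moved stays moved. The work goes in short steps, each a Python script; the robot and the scene stay as the last script left them, time stands still between calls to the robot, and variables do not carry over. Pictures are saved under pics/ and viewed, at most 10 in all, crops included, and the job is handed in when it is done.

```bash
ls; mkdir -p pics; python3 - <<'E'
from plant import robot
import cv2
for n in ("scene","top","wrist"):
    c=robot.get_calibration(n); print(n,c)
    cv2.imwrite(f"pics/{n}0.png",robot.grab_frame(n))
o=robot.observe(); print(o)
E
```

```text
pics
scene {'vertical_fov': 51.03860661859021, 'cx': 247.069155925688, 'cy': 189.0911086528924, 'rvec': array([ 2.35274013,  0.96672067, -0.30125332]), 'tvec': array([-0.49554795, -0.22771241,  1.07992482])}
top {'vertical_fov': 46.34703186188642, 'cx': 248.50231820251955, 'cy': 196.18472742326256, 'rvec': array([ 2.12894435, -2.11861597,  0.21040348]), 'tvec': array([0.10968599, 0.59728894, 0.87868703])}
wrist {'vertical_fov': 65.70646984690485, 'cx': 256.3122525987145, 'cy': 183.76486428755982, 'rvec': array([-2.25064382,  1.78593225,  0.29207126]), 'tvec': array([-0.59922451, -0.0408492 ,  0.38070656])}
{'time': 0.15, 'q': array([-8.93052479e+01,  5.99266851e+00,  5.53823637e+00,  8.96042371e+01,
        1.21386235e-03,  7.75282573e+01]), 'qvel': array([ 0.00290751, -0.13645319,  0.18690497,  0.12414651,  0.03425289,
       -0.02584407]), 'joint_torque': array([ 2.61426343e-03, -5.57357025e+01,  5.04007208e+01,  1.28094043e-02,
       -3.74080355e-04,  1.15924942e-05]), 'tool_pos': array([ 0.13669671, -0.58404369,  0.30329045]), 'tcp_rot': array([-1.79942977e+02, -1.38553053e-02,  1.31664873e+01]), 'ft_force': array([-0.4125735 ,  0.74477736,  0.41451835]), 'torque': array([ 0.03749804, -0.0231205 ,  0.01994614]), 'gripper_force': 0.0, 'gripper_width': 0.08541802715157971}
```

View pics/top0.png

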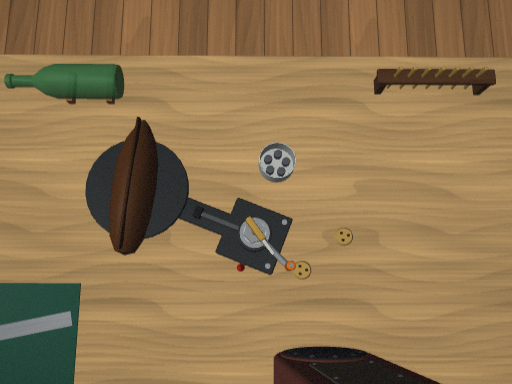

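View pics/scene0.png

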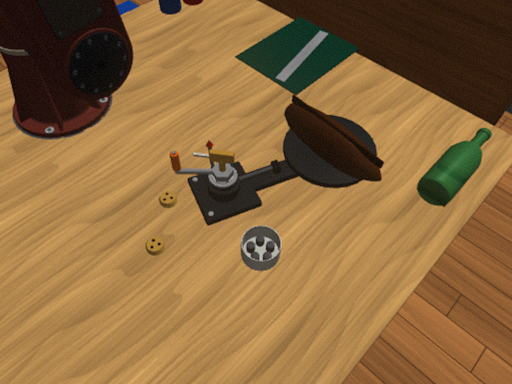

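The top view shows the screw at about (254,232), the index near (240,267), the orange handle at (290,266) and the spindle at (138,189). In the scene view the pointer sticks out at (196,155). I need an enlarged crop.

```bash
python3 - <<'E'
import cv2, numpy as np
a=cv2.imread("pics/top0.png")[195:285,205:325]; b=cv2.imread("pics/scene0.png")[130:225,150:270]
a=cv2.resize(a,(800,600),interpolation=cv2.INTER_CUBIC)[:, :]
a=cv2.resize(cv2.imread("pics/top0.png")[210:280,215:315],(400,280),interpolation=cv2.INTER_CUBIC)
b=cv2.resize(cv2.imread("pics/scene0.png")[140:210,160:260],(400,280),interpolation=cv2.INTER_CUBIC)
cv2.imwrite("pics/crop1.png",cv2.resize(np.vstack([a,b]),(400,560)))
E
```

```text
(no output)
```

View pics/crop1.png

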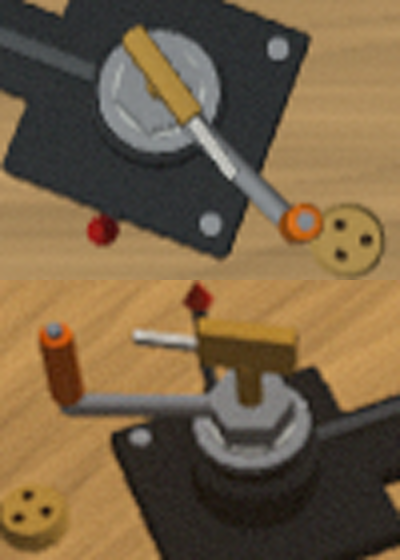

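The crops put the pointer tip at top (273,254) and scene (194,154). The handle top is at top (290.7,265) and scene (173.7,153). The index cone is at top (240.5,267.5) and scene (209.5,144). I'll estimate positions from these, then check them with a closer wrist view.

```bash
cat > h.py <<'E'
import numpy as np, cv2
from plant import robot
H,W=384,512
def ray(name,px,c=None):
    c=c or robot.get_calibration(name)
    f=H/2/np.tan(np.radians(c["vertical_fov"]/2))
    d=np.array([px[0]-c["cx"],px[1]-c["cy"]])/f
    if name=="wrist":
        r=np.hypot(*d); v=np.array([*(d*np.sinc(r/np.pi)),np.cos(r)])
    else: v=np.array([*d,1.])
    R=cv2.Rodrigues(np.array(c["rvec"]))[0]
    return -R.T@c["tvec"], R.T@(v/np.linalg.norm(v))
def atz(name,px,z,c=None):
    o,v=ray(name,px,c); return o+v*(z-o[2])/v[2]
def tri(rays):
    A=sum(np.eye(3)-np.outer(v,v) for o,v in rays); b=sum((np.eye(3)-np.outer(v,v))@o for o,v in rays)
    return np.linalg.solve(A,b)
E
python3 - <<'E'
from h import *
np.set_printoptions(precision=4,suppress=True)
P=dict(pointer=((273,254),(194.2,154),.128),handletop=((290.7,265),(173.7,153),.140),index=((240.5,267.5),(209.5,144),.104))
for k,(a,b,z) in P.items():
    print(k,atz("top",a,z),atz("scene",b,z),tri([ray("top",a),ray("scene",b)]))
print("bar",atz("top",(248.2,218.2),.144),atz("top",(263.2,239.2),.144),"scenebar",atz("scene",(210,150.5),.144),atz("scene",(234.3,153),.144))
print("tt",atz("top",(137,189),.04),"tin",atz("top",(277,162),.04))
print(robot.ik([.45,-.1,.33],[180,0,0]))
E
```

```text
pointer [0.4726 0.0665 0.128 ] [0.475  0.0698 0.128 ] [0.4738 0.0682 0.128 ]
handletop [0.4519 0.0347 0.14  ] [0.4529 0.0368 0.14  ] [0.4525 0.0357 0.1404]
index [0.4481 0.1276 0.104 ] [0.4595 0.1234 0.104 ] [0.4495 0.1291 0.0914]
bar [0.5379 0.1135 0.144 ] [0.4988 0.0855 0.144 ] scenebar [0.5018 0.0899 0.144 ] [0.5405 0.1194 0.144 ]
tt [0.6143 0.3498 0.04  ] tin [0.6755 0.0513 0.04  ]
[-28.8572 -17.9377 -14.0851  93.8526   0.     151.1428]
```

```bash
python3 - <<'E'
from h import *
from scipy.spatial.transform import Rotation as Ro
np.set_printoptions(precision=4,suppress=True)
def cam():
    o=robot.observe(); T=Ro.from_euler('xyz',o["tcp_rot"],degrees=True).as_matrix()
    c,v=ray("wrist",(256.3,183.8)); return T.T@(c-o["tool_pos"]), T.T@v
off,v=cam(); print("cam in tool",off,v)
yaw=-45
T=Ro.from_euler('xyz',[180,0,yaw],degrees=True).as_matrix()
# put axis ray at screw
ax=np.array([.520,.102,.12]); zt=.34
d=T@v; c=ax+d*((zt+(T@off)[2]-ax[2])/d[2]); p=c-T@off; print(p, robot.ik(p,[180,0,yaw]))
robot.move_pose(p,[180,0,yaw])
robot.pause(.2)
cal=robot.get_calibration("wrist"); im=robot.grab_frame("wrist"); cv2.imwrite("pics/w1.png",im)
import pickle; pickle.dump(cal,open("w1.pkl","wb"))
o=robot.observe(); print(o["time"],o["tool_pos"],o["q"])
cv2.imwrite("pics/w1b.png",cv2.resize(im,(800,600),interpolation=cv2.INTER_CUBIC))
E
```

```text
cam in tool [ 0.0822 -0.0006 -0.0707] [-0.319   0.001   0.9477]
[0.5308 0.0907 0.34  ] [  -4.2296   -4.1355   -0.8602   93.2753    0.     -139.2296]
3.5583 [0.5309 0.0905 0.34  ] [  -4.2524   -4.132    -0.8604   93.272    -0.003  -139.2257]
```

View pics/w1b.png

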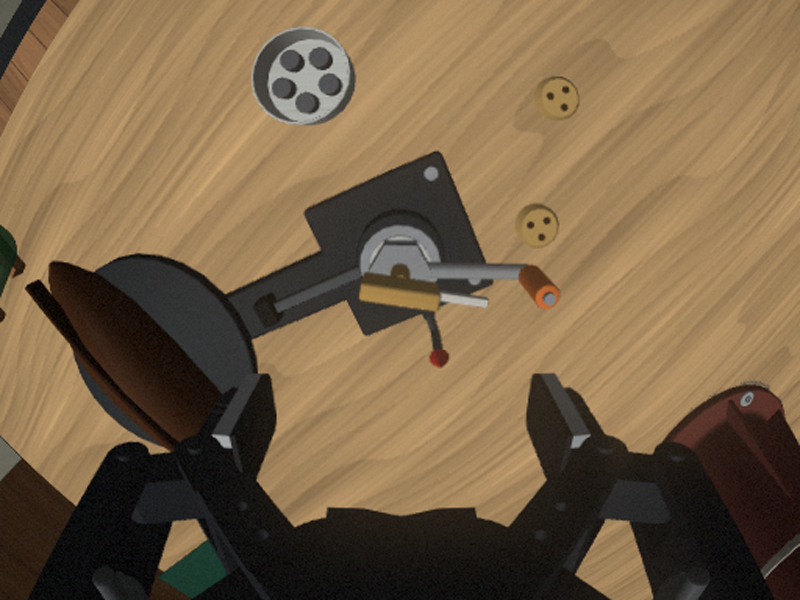

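The wrist view (800 px wide) shows the bar around (400,292), pointer tip (488,302), handle top (549,297) and red index (438,355). I'll zoom in for precise pixels.

```bash
python3 - <<'E'
import cv2
im=cv2.imread("pics/w1.png")[140:240,220:370]   # 5x
cv2.imwrite("pics/w1c.png",cv2.resize(im,(750,500),interpolation=cv2.INTER_CUBIC))
E
```

```text
(no output)
```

View pics/w1c.png

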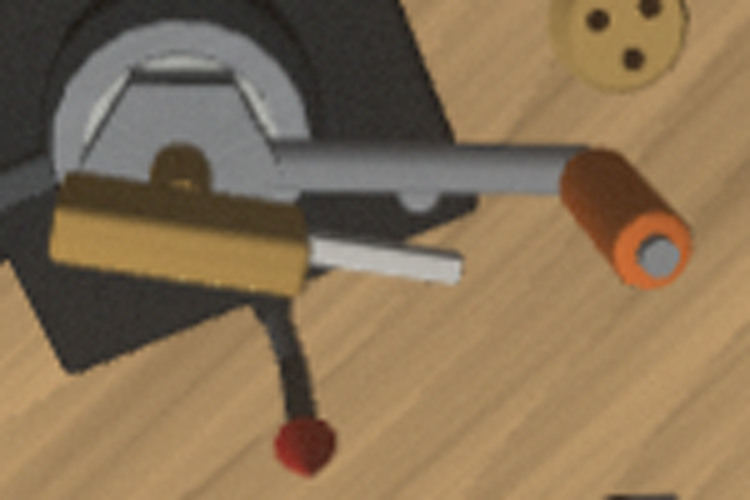

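The zoom (5×) shows the bar's top-face corners at (62,205), (310,238), (297,298) and (50,260). The pointer tip is at (461,267), the handle top at (652,253), and the upward cone tip at (309,477).

```bash
python3 - <<'E'
from h import *
import pickle
from scipy.optimize import least_squares
np.set_printoptions(precision=4,suppress=True)
cal=pickle.load(open("w1.pkl","rb"))
w=lambda x,y:((x+.5)/5-.5+220,(y+.5)/5-.5+140)
t=lambda x,y:((x+.5)/4-.5+215,(y+.5)/4-.5+210)
s=lambda x,y:((x+.5)/4-.5+160,(y+.5)/4-.5+140)
O=dict(
 pointer=(.128,dict(wrist=w(461,267),top=t(231,176),scene=s(137,56))),
 handle=(.140,dict(wrist=w(652,253),top=t(303,221),scene=s(55,51))),
 index=(.104,dict(wrist=w(309,477),top=t(102,231),scene=s(199,4))))
P={}
for k,(z,d) in O.items():
    rs=[ray(n,p,cal if n=="wrist" else None) for n,p in d.items()]
    a={n:atz(n,p,z,cal if n=="wrist" else None)[:2] for n,p in d.items()}
    P[k]=np.mean([a["wrist"],a["wrist"],a["top"],a["scene"]],0); print(k,a,"tri",tri(rs))
c=[atz("wrist",w(*p),.144,cal)[:2] for p in((62,205),(310,238),(297,298),(50,260))]
print("bar",c,"centre",np.mean(c,0)); e=(c[1]+c[2]-c[0]-c[3])/2; print("len",np.linalg.norm(e),"ang",np.degrees(np.arctan2(e[1],e[0])))
tc=[atz("top",t(*p),.144)[:2] for p in((125,38),(145,27),(200,112),(185,125))]
B=np.mean([np.mean(c,0),np.mean(tc,0)],0); print("topbar",np.mean(tc,0))
f=lambda a:np.r_[(np.linalg.norm(P["pointer"]-a)-.058),(np.linalg.norm(P["handle"]-a)-.095),(np.linalg.norm(P["index"]-a)-.076),(a-B)*.7]
r=least_squares(f,B); a=r.x; print("axis",a,r.fun)
for k in P: v=P[k]-a; print(k,P[k],np.linalg.norm(v),np.degrees(np.arctan2(v[1],v[0])))
print(a+.27*np.array([0,0]))
E
```

```text
pointer {'wrist': array([0.4745, 0.0669]), 'top': array([0.4733, 0.0677]), 'scene': array([0.4738, 0.07  ])} tri [0.4742 0.068  0.1288]
handle {'wrist': array([0.4535, 0.0357]), 'top': array([0.4521, 0.0353]), 'scene': array([0.4512, 0.0374])} tri [0.4528 0.0359 0.1413]
index {'wrist': array([0.4507, 0.1297]), 'top': array([0.4483, 0.1284]), 'scene': array([0.4521, 0.1298])} tri [0.4495 0.13   0.1017]
bar [array([0.5441, 0.1102]), array([0.5061, 0.0816]), array([0.499 , 0.0918]), array([0.5381, 0.1199])] centre [0.5218 0.1009]
len 0.04780830836816826 ang -143.74187208637514
topbar [0.5187 0.0997]
axis [0.5211 0.1012] [-0.0003 -0.0004  0.0001  0.0006  0.0006]
pointer [0.474  0.0678] 0.057745066278546454 -144.6969256714499
handle [0.4525 0.036 ] 0.09461642180074248 -136.4558486504933
index [0.4505 0.1294] 0.0760840125177838 158.25347004318436
[0.5211 0.1012]
```

The fit is consistent: the axis is at (0.521, 0.101), and the radii come to 57.7, 94.6 and 76.1 mm against the stated 58, 95 and 76. The index direction also predicts the spindle correctly. The adjuster sits about 57° counterclockwise. To loosen the nut, I'll lower half-closed fingers around the handle and push, without gripping it.

```bash
cat >> h.py <<'E'
AX=np.array([.5211,.1012]); IDX=158.25; LEV=-136.5
def hp(th,z): return [*(AX+.095*np.array([np.cos(np.radians(th)),np.sin(np.radians(th))])),z]
def ft(th,n=3):   # tangential (ccw +) and radial force on the tool
    F=[]
    for _ in range(n): F.append(robot.observe()["ft_force"]); robot.pause(.02)
    F=np.mean(F,0); t=np.radians(th)
    return F[1]*np.cos(t)-F[0]*np.sin(t), F[0]*np.cos(t)+F[1]*np.sin(t), F[2]
E
python3 - <<'E'
from h import *
np.set_printoptions(precision=3,suppress=True)
robot.move_pose(hp(LEV,.27),[180,0,LEV])
robot.set_gripper(.032)
robot.pause(.1); f0=np.array(ft(LEV)); 
hit=robot.line_to(hp(LEV,.174),vel=.12,guard=6)
f0=np.array(ft(LEV,5)); print("down",hit,robot.observe()["time"],robot.observe()["gripper_width"],f0)
F0=robot.observe()["ft_force"]
th=LEV
while th<LEV+49:
    th+=3
    robot.line_to(hp(th,.174),vel=.05,rotation=[180,0,th])
    f=np.array(ft(th,1)); print(round(th-LEV,1),f,round(robot.observe()["time"],2))
    if abs(f[0])>35: print("too hard"); break
robot.line_to(hp(th-4,.174),vel=.05,rotation=[180,0,th-4]); print("centre",ft(th-4))
E
```

```text
down False 6.6083 0.03173752721815187 [-0.144 -0.037  0.349]
3.0 [-0.579 -0.265  0.162] 6.88
6.0 [-2.894  0.133  2.149] 7.14
9.0 [-8.196 -0.496  5.799] 7.41
12.0 [-8.847 -0.078  5.4  ] 7.67
15.0 [-8.984  0.451  5.744] 7.94
18.0 [-7.38  -0.273  5.153] 8.21
21.0 [-7.336  0.302  4.453] 8.47
24.0 [-6.709 -0.013  4.243] 8.74
27.0 [-4.81   0.943  2.89 ] 9.01
30.0 [-3.808  0.652  1.888] 9.28
33.0 [ 0.233  0.13  -0.432] 9.54
36.0 [-0.479 -0.84  -0.33 ] 9.81
39.0 [ 0.574 -0.201 -0.494] 10.07
42.0 [ 0.534 -0.749  0.864] 10.34
45.0 [ 0.642 -1.011 -0.566] 10.61
48.0 [ 0.381  0.03  -0.321] 10.88
51.0 [-0.859 -0.279 -0.508] 11.14
centre (np.float64(0.17731834851894665), np.float64(-0.27837200353921027), np.float64(-0.2265234631609371))
```

The nut broke loose at about 9 N and is slack from about 31°. Next, the thumb bar.

```bash
python3 - <<'E'
from h import *
np.set_printoptions(precision=3,suppress=True)
o=robot.observe(); p=o["tool_pos"]
robot.line_to([p[0],p[1],.26],vel=.2)
robot.set_gripper(.045)
y0=-144.3
robot.move_pose([*AX,.26],[180,0,y0])
robot.pause(.1); F0=robot.observe()["ft_force"]
print("down",robot.line_to([*AX,.187],vel=.12,guard=6))
robot.set_gripper(0.0); robot.pause(.2)
o=robot.observe(); print("grip",o["gripper_width"],o["gripper_force"],o["ft_force"]-F0,o["torque"],o["tcp_rot"],o["time"])
yaw=y0; yf=IDX-360
for k in range(8):
    yaw=y0+(yf-y0)*(k+1)/8
    robot.line_to([*AX,.187],vel=.05,rotation=[180,0,yaw])
    o=robot.observe(); print(round(yaw,1),o["ft_force"]-F0,o["torque"][2],round(o["time"],2))
robot.pause(.2); o=robot.observe(); print(o["tcp_rot"],o["tool_pos"],o["gripper_width"])
E
```

```text
down False
grip 0.010758599858166492 59.36373084783554 [-0.054 -1.33   5.236] [-0.075  0.089  0.169] [-179.938    0.066 -144.296] 14.85
-151.5 [-0.113 -1.149  4.884] -0.03911158339588008 15.12
-158.7 [0.003 0.374 4.679] -0.06611668014055327 15.4
-165.8 [-0.389 -0.47   4.801] -0.1348785245237958 15.68
-173.0 [ 0.73  -0.808  5.478] -0.08492788506241997 15.95
-180.2 [-0.154 -1.841  4.631] -0.09408076566233474 16.23
-187.4 [ 0.871 -1.647  5.153] -0.0846549289596793 16.5
-194.6 [ 0.777 -2.182  5.193] -0.09329489242290473 16.77
-201.8 [ 0.338 -0.627  5.151] -0.07688431373777052 17.05
[179.996   0.101 158.23 ] [0.522 0.101 0.188] 0.010871766374679832
```

```bash
python3 - <<'E'
from h import *
import pickle
robot.set_gripper(.045); robot.pause(.1)
robot.line_to([*AX,.23],vel=.15)
u=np.array([np.cos(np.radians(IDX)),np.sin(np.radians(IDX))])
robot.line_to([*(AX+.02*u),.30],vel=.2); robot.pause(.25)
cal=robot.get_calibration("wrist"); im=robot.grab_frame("wrist"); pickle.dump(cal,open("w2.pkl","wb")); cv2.imwrite("pics/w2.png",im)
top=robot.grab_frame("top"); cv2.imwrite("pics/top2.png",top)
print(robot.observe()["time"])
def proj(p):
    R=cv2.Rodrigues(np.array(cal["rvec"]))[0]; v=R@np.array(p)+cal["tvec"]; f=H/2/np.tan(np.radians(cal["vertical_fov"]/2))
    t=np.arctan2(np.hypot(v[0],v[1]),v[2]); return np.array([cal["cx"],cal["cy"]])+f*t*v[:2]/np.hypot(v[0],v[1])
a=proj([*AX,.144]); i=proj([*(AX+.076*u),.104]); t=proj([*(AX+.058*u),.128]); print(a,i,t)
c=((a+i)/2).astype(int); x0=max(0,c[0]-75); y0=max(0,c[1]-55); print(x0,y0)
cv2.imwrite("pics/w2c.png",cv2.resize(im[y0:y0+110,x0:x0+150],None,fx=5,fy=5,interpolation=cv2.INTER_CUBIC))
E
```

```text
19.075
[256.29282497 214.34369128] [256.2979443  117.09821831] [256.27093423 141.70477551]
181 110
```

View pics/w2c.png

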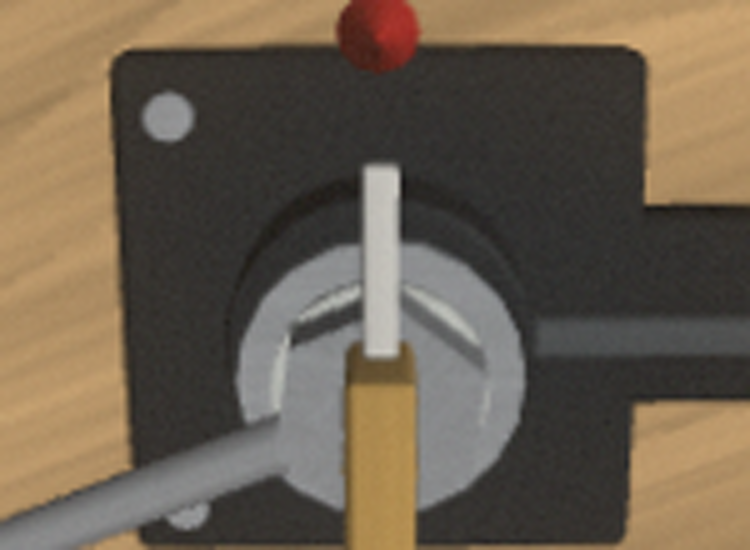

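The pointer end (382,165) lines up with the cone tip (378,38) and the axis line (about 380) to within roughly 0.5°. The screw is set. Next I'll retighten in small steps, reading the force each time.

```bash
python3 - <<'E'
from h import *
np.set_printoptions(precision=2,suppress=True)
L=LEV+46.9; z=.174
robot.move_pose(hp(L,.27),[180,0,L]); robot.set_gripper(.032); robot.pause(.1)
print("down",robot.line_to(hp(L,z),vel=.12,guard=5))
F0=np.mean([(robot.observe()["ft_force"],robot.pause(.02))[0] for _ in range(6)],0)
def tf(th,n):
    t=np.radians(th); F=np.mean([(robot.observe()["ft_force"],robot.pause(.015))[0] for _ in range(n)],0)-F0
    return F[1]*np.cos(t)-F[0]*np.sin(t), F[0]*np.cos(t)+F[1]*np.sin(t)
th=L; f=(0,0)
while th>LEV-50:
    st=3 if f[0]<2 else 1.5 if f[0]<7 else .6
    th-=st
    robot.line_to(hp(th,z),vel=.05 if st>1 else .02,rotation=[180,0,th])
    f=tf(th,4 if f[0]<6 else 8); print(round(th-LEV,1),np.array(f),round(robot.observe()["time"],2))
    if f[0]>=9.8: break
E
```

```text
down False
43.9 [-0.39  0.19] 22.69
40.9 [-0.39 -0.04] 23.01
37.9 [-0.2  -0.03] 23.32
34.9 [-0.15  0.14] 23.64
31.9 [-0.34 -0.1 ] 23.96
28.9 [-0.23  0.53] 24.27
25.9 [-0.07  0.3 ] 24.59
22.9 [0.78 0.47] 24.91
19.9 [3.2  0.49] 25.23
18.4 [4.72 0.08] 25.54
16.9 [6.45 0.34] 25.86
15.4 [6.59 0.25] 26.24
13.9 [7.86 0.09] 26.62
13.3 [8.84 0.22] 27.01
12.7 [ 9.55 -0.12] 27.39
12.1 [10.05  0.1 ] 27.77
```

Stopped at 10.05 N. Now I'll back off, lift away and check.

```bash
python3 - <<'E'
from h import *
th=LEV+12.1+4.6
robot.line_to(hp(th,.174),vel=.04,rotation=[180,0,th]); print("centre",ft(th,4))
robot.line_to(hp(th,.27),vel=.15)
u=np.array([np.cos(np.radians(IDX)),np.sin(np.radians(IDX))])
robot.move_pose([*(AX+.02*u),.30],[180,0,IDX]); robot.pause(.3)
im=robot.grab_frame("wrist"); cv2.imwrite("pics/w3.png",im); print(robot.observe()["time"],robot.observe()["tool_pos"])
old=cv2.imread("pics/w2.png"); g=lambda i:cv2.resize(i[110:220,181:331],(400,293),interpolation=cv2.INTER_CUBIC)
top=cv2.resize(robot.grab_frame("top"),(400,300))
cv2.imwrite("pics/w3c.png",np.vstack([np.hstack([g(old),g(im)]),np.hstack([cv2.resize(cv2.imread("pics/top0.png"),(400,300)),top])]))
E
```

```text
centre (np.float64(-0.11230252257417447), np.float64(0.025580961142215017), np.float64(0.3617445993378709))
30.7667 [0.50253002 0.10851785 0.30001965]
```

View pics/w3c.png

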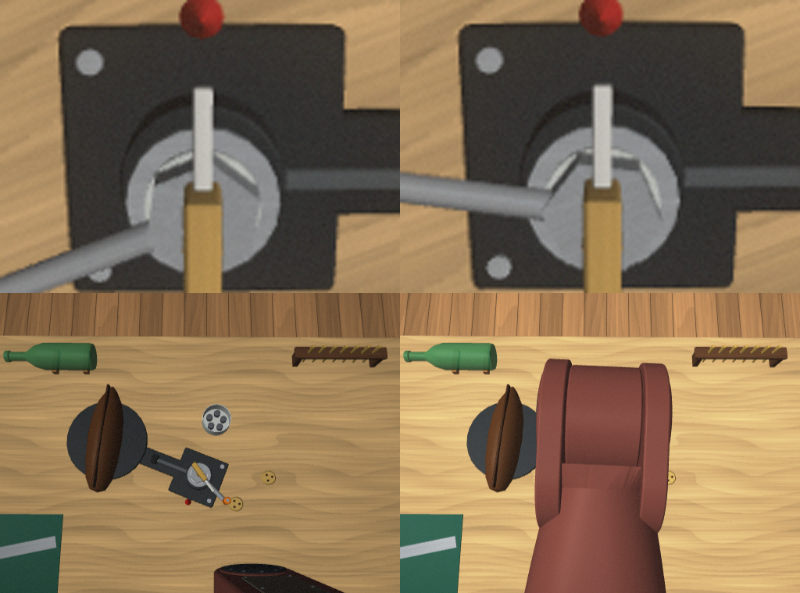

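The pointer (603,87) still points at the cone (601,15) after tightening, the lever has swung back, and the hull hasn't moved. The gripper is clear of everything, so I'm handing in.

```bash
python3 -c "
from plant import robot
print(robot.job_done())"
```

```text
the job is handed in; nothing more can be done
None
```

The jam nut was freed, the pointer set on the red index to within about 0.5°, the nut retightened to about 10 N without shifting the screw, and the job handed in at about 31 s with the robot touching nothing.

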